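# Latch the casting mould shut

## Task

Close the two-part casting mould with its draw latch: draw the wire loop out over the nose of the brass keeper and let it down behind it, then swing the red lever over past its dead centre and press it down firmly onto its stop, so that the halves stay drawn together. Be gentle: do not force the loop against the keeper and do not push hard on the lever, leave the other things on the table where they are, and let go at the end.

Things in the scene. Friction and masses are not known exactly. Their poses are not given: they have to be found in the camera images.
- mould: Pale aluminium casting mould in two halves on a dark steel plate (92 x 226 x 8 mm) fixed to the table. Origin on the table, mid-plane of the mould; y runs from the latch lever's end (-y) to the keeper's end (+y), z up. The halves are 60 mm wide in x, flat tops at z = 40 mm; fixed half y -75 to -4 mm, sliding half (open) y 3 to 71 mm. On top a draw latch: red lever, wire loop, brass keeper.
- lever_pivot (a point): the lever's pivot axis (along mould x), at y = -30, z = 56 mm in the mould's frame, between two 4 mm steel cheeks on the fixed half; axes as the mould's
- lever_angle (a joint): Latch lever angle (rad): 0 level, pointing to mould -y; pi/2 upright; 2.15 leaning to the keeper (end). Friction (0.13 N m) holds it anywhere, also past dead centre (0.1). Hooked, it is slack above 1.2; the push at the handle is about 3 N near 0.8. Home is where it meets a rubber stop screw 37 mm from the pivot, set anew each time: between -0.035 and 0.035, to be felt; the stop is stiff.
- lever: The latch lever: steel shank, and a red plastic handle 22 mm wide (x), 10 mm thick, from 30 to 82 mm from the pivot. Origin on the pivot axis; it extends along its own -y; its own +z face (5 mm off the centre line) looks up when the lever is home, to the keeper when upright. Press it home with more than 8 N for a moment, never push it with more than 25 N.
- lever_grip (a point): point on the handle's face to push on (its own +z face), 70 mm from the pivot
- loop: The wire loop: two round 5 mm legs, 39 mm wide over all, 85 mm long, joined by a 5 mm cross bar. Origin on its pin on the lever, 15 mm from the pivot (on its -y side when the lever is home, above it when upright, so drawing the loop to +y opens the lever; takes about 9 N). Legs along its own +y. It swings freely and falls by its weight (30 g). At the start its bar lies on the keeper's top.
- loop_bar (a point): centre of the loop's cross bar
- sliding_half: Half that carries the brass keeper hook, 24 mm wide. Heights above the table: ledge top 51, nose 59 to 64 mm. The nose overhangs an 8 mm thick post by 6 mm to mould +y; the ledge runs 27 mm beyond the post. The hooked bar lies on the ledge, under the nose. Never press bar and keeper together with over 15 N while fingers touch the loop. Origin at its underside, parting face; mould axes.
- keeper_nose (a point): Middle of the nose's +y top edge, 64 mm above the table; mould axes. The bar passes it only with its centre 3 mm or more beyond it in +y, with room up to 18 mm. Hooked: bar centre 7.5 to 10.5 mm below this point, not more than 6 mm to -y of it.
- half_gap (a joint): opening between the halves along mould y (m): springs hold it open at 0.007; 0 is metal to metal; about 0.0007 when latched (spring rate 9 N/mm).
- grey_paint: bystander: small grey paint dropper bottle, 25 mm across, 82 mm tall; origin at the middle of its underside
- metal_cup: bystander: small metal cup, 33 mm across, 26 mm tall; origin at the middle of its underside
- glue_bottle: bystander: white glue bottle with a green cap, 44 x 44 x 62 mm; origin at the middle of its underside
- blue_cap: bystander: blue bottle cap, 33 mm across, 19 mm high; origin at the middle of its underside

How it is judged (in metres and radians):
On the way, in this order (a step that is already met when the one before it is completed fails the run):
1. the loop's bar lies behind the keeper's post, below its nose, with the lever still open (z of loop_bar in the frame of keeper_nose below -0.0065 m and y of loop_bar in the frame of keeper_nose between -0.0065 and 0.018 m and value of joint lever_angle above 1 rad), for 0.2 s.
2. the lever is pressed home onto its stop with at least 8 N, the loop hooked and the halves drawn together (z of loop_bar in the frame of keeper_nose below -0.0065 m and y of loop_bar in the frame of keeper_nose between -0.0065 and 0.018 m and value of joint lever_angle below 0.06 rad and value of joint half_gap below 0.0025 m and contact force between the fingers and lever above 8 N and contact force between the fingers and loop below 1 N), for 0.2 s.
At the end, for the whole second after the job is handed in: The loop's bar is behind the keeper's post and under its nose (at least 6.5 mm below the nose's top edge), the lever lies home (under 0.06 rad) and the halves are drawn together to less than 2.5 mm (z of loop_bar in the frame of keeper_nose below -0.0065 m and y of loop_bar in the frame of keeper_nose between -0.0065 and 0.018 m and value of joint lever_angle below 0.06 rad and value of joint half_gap below 0.0025 m); the robot touches nothing.
It fails at once if the lever is pushed with more than 25 N (pinching the loop does not count) (contact force between any of the fingers, the arm and lever above 25 N and contact force between the fingers and loop below 1 N).
It fails at once if the loop is forced against the keeper with more than 15 N while the fingers touch the loop (contact force between the fingers and loop above 0.5 N and contact force between loop and sliding_half above 15 N).
It fails at once if a bystander is moved by more than 30 mm (distance of any of grey_paint, metal_cup, glue_bottle, blue_cap from where it was at the start of the episode above 0.03 m).
It also fails if it takes over 51 s, if anything falls off the work surface, if the arm or the gripper's body presses on something with over 40 N, if the wrist force passes 120 N, or if a joint passes its speed limit or range.

## Robot

A 6-joint arm with a two-finger parallel gripper is mounted at the origin on a cart in front of the work surface, level with it; the furniture and walls round the work are solid. World frame = base frame: x ahead of the robot, y to its left, z up, the work surface at z = 0. Lengths are in mm, angles in degrees, forces in N, time in s.
With the tool pointing down it reaches from about 350 to 850 mm from the base axis. Payload 8.1 kg.
Tool frame: the origin (TCP) lies at the very end of the fingers, on their centre line; the grasp point (between the pads) lies 19 mm behind it; z points along the fingers, y is the line along which they close (so a half turn about z gives the same grasp; the last joint's range is limited). The gripper opens to 85 mm and grips with 20 to 120 N. Pads are 22 mm wide; open, the fingers measure 114 mm over their backs; the gripper's body (76 mm by 85 mm) begins 54 mm behind the grasp point. The pads swing forward as they close: fully open they stand 13 mm farther back than shut.
Start: joints at [-71.242, 7.471, 85.268, -0, 87.261, -4.893], TCP at [240.725, -549.597, 231.292] pointing down, gripper open.
Joint ranges: [-169.43, 169.43], [-51.17, 129.36], [1.28, 143.12], [-76.62, 256.62], [0, 156.53], [-152.29, 152.29]. Speed limits (degrees/s): [136.94, 136.94, 159.86, 180, 180, 180].

## Interface

Orientations are given as [roll, pitch, yaw] about the fixed x, y, z axes, in that order (R = Rz(yaw) Ry(pitch) Rx(roll)).
In Python, from bench import sense, eyes, job, models gives the robot as it stands. The module is installed in compiled form; this text tells all that it offers.
- The arm moves only by the tool apply_moves, never from a script. Its argument "rows" is a list of rows, each a list of 6 numbers: the shift along the tool's x, y, z in mm, then the turn, a rotation vector about the tool's x, y, z in rad. In form: [[dx, dy, dz, rx, ry, rz], ...]. A call has exactly 5 rows; each row shifts and turns the commanded pose from where the row before left it, along the tool's axes as they then stand; what a row does not reach is not made up. A row lasts 1/8 s, in which the tool goes at most 62.5 mm and 10.7 degrees, less where a joint would pass 70% of its speed; a pose out of reach is approached as far as the arm can. A call is refused whole if a number of a shift passes 62.5 or a number of a turn 0.188, either way. A call with a gripper value outside its range is refused whole. "fingers" is the finger opening in mm, from 0 to 85.4, set as the call begins (left out, the last holds). The fingers move at their own pace and stop on an object; "grip_force" is the grip in N (left out, the last holds). Time passes only in rows, so rows that do not move let the fingers close, or fill a call up. It gives the time, the measured TCP pose, the force, the opening and the grip force at its end, in the units of the state.
- sense(): the state, without advancing time (a new reading comes with each control period).
- eyes.snapshot(name): name is "scene" or "top" or "wrist"; returns (picture, depth): 480x640x3 uint8, red, green, blue; 480x640 float32, mm along the optical axis (not along the pixel's ray), 0 where there is no reading.
- eyes.get_calibration(name): a dict with "intrinsics" (3x3 intrinsics, pixels), "D" ([k1, k2, p1, p2, k3] as OpenCV has them; the pictures are not rectified), "R" (3x3) and "t" (3): a world point X has camera coordinates R X + t; the wrist camera has in their place "mount" (4x4, takes a point from camera to tool coordinates, whose origin is the TCP and whose axes are the flange's). Camera axes: x right, y down, z forward; pixel columns grow to the right and rows downward; lengths in mm; the calibration is good to about 2 mm. A picture is of the moment at which its call begins: read the wrist's pose just before it. get_calibration takes no time and is no camera call.
- job.hand_in(): hands the job in; it is judged then, once.
Trained networks look in the newest picture that a camera, given by its name, has taken for a name from the list of things; names that differ only in an ending like _2 or _b are one class to them, and where a whole thing is asked for, a point or a joint stands for the part that bears it (a point fixed in the world has none). Each returns a list of dicts, best first, with "confidence" (0 to 1); they miss things now and then, are a little off and sometimes report something else, mostly with a low value. They report only what shows in the picture. A call takes as long as a camera call.
- models.boxes_of(name, camera): "xyz" ([x, y, z] in mm, in world coordinates, good to about 4 mm: the middle of the surface that is visible of it).
- models.cut_out(name, camera): "pixels" (480x640 bool, what is visible of it).
- models.place_of(name, camera): "xyz" ([x, y, z] in mm, in world coordinates, good to about 4 mm: a listed point, or the origin of a listed thing).
The state is a dict: "time": time; "joint_pos": joint angles; "qd": joint speeds; "joint_efforts": joint torques, N m; "tool_pos": TCP position; "tcp_rot": TCP orientation; "ft_force": force on the tool from outside, world axes, zero at the start; "wrist_torque": the same for the moment, N m; "finger_gap": finger opening in mm; "grip_force": force on a finger pad.
Only numpy, scipy, OpenCV 4.12 (cv2) and the standard library are available. Lean on these libraries where they do the work, as an engineer would, in place of code of your own. Each camera call takes 0.05 s, during which the arm holds its last target. There are 200 camera calls.

## Working session

There is one attempt and no reset: what is moved stays moved. The work goes in short steps, Python scripts to look and compute and a tool call to move; the robot and the scene stay as the last step left them, time stands still between calls to the robot, and variables do not carry over. Pictures are saved under pics/ and viewed, at most 10 in all, crops included, and the job is handed in when it is done.

Besides the shell and the picture viewer there is one more tool, called by a JSON object that holds its "name" and its "arguments", one argument or row to a line. apply_moves: Moves the arm, as the interface text tells. Its arguments: {"type":"object","properties":{"rows":{"type":"array"},"fingers":{"type":"number"},"grip_force":{"type":"number"}},"required":["rows"]}

```bash
mkdir -p pics
python3 - <<'E'
from bench import sense, eyes, job, models
import cv2,numpy as np
s=sense();print(s['time'],s['tool_pos'],s['tcp_rot'],s['ft_force'],s['finger_gap'])
ims=[]
for c in ['scene','top']:
    p,d=eyes.snapshot(c);ims.append(p)
    for n in ['mould','lever_pivot','lever_grip','loop_bar','keeper_nose','sliding_half']:
        print(c,n,[(np.round(r['xyz'],1).tolist(),round(r['confidence'],2)) for r in models.place_of(n,c)[:2]])
    if c=='top':
        for n in ['grey_paint','metal_cup','glue_bottle','blue_cap']:
            print(c,n,[(np.round(r['xyz'],1).tolist(),round(r['confidence'],2)) for r in models.place_of(n,c)[:1]])
    cal=eyes.get_calibration(c);print(cal)
    cv2.imwrite(f'pics/{c}.png',p[:,:,::-1])
print(sense()['time'])
E
```

```text
0.0 [ 240.53733966 -549.06708586  230.22939297] [-1.79893608e+02 -8.27019276e-03  2.36509386e+01] [-0.25711883  0.79824113 -0.36538042] 85.10355873822125
scene mould [([576.3, -92.5, -2.8], 0.71)]
scene lever_pivot [([571.9, -122.9, 55.1], 0.63)]
scene lever_grip [([578.4, -161.1, 115.4], 0.78), ([701.7, 91.0, -0.2], 0.7)]
scene loop_bar [([576.0, -42.0, 64.7], 0.75), ([573.9, -118.8, 58.0], 0.23)]
scene keeper_nose [([573.4, -38.6, 62.1], 0.84)]
scene sliding_half [([574.2, -85.5, 6.6], 0.62), ([697.3, 86.6, -1.5], 0.44)]
{'intrinsics': array([[586.48390059,   0.        , 327.08779623],
       [  0.        , 586.48390059, 235.54131673],
       [  0.        ,   0.        ,   1.        ]]), 'D': array([0.01076813, 0.        , 0.        , 0.        , 0.        ]), 'R': array([[-0.64004356, -0.76812076,  0.01829601],
       [-0.48589204,  0.38619811, -0.78406629],
       [ 0.59519171, -0.51072646, -0.62040737]]), 't': array([394.41416042, 380.64176445, 611.27507922])}
top mould [([575.4, -90.7, 2.4], 0.63)]
top lever_pivot []
top lever_grip [([576.4, -162.6, 118.1], 0.73)]
top loop_bar [([573.8, -42.2, 65.7], 0.65)]
top keeper_nose [([575.7, -41.8, 64.5], 0.73)]
top sliding_half [([577.1, -90.3, 6.7], 0.67)]
top grey_paint [([705.9, 95.8, 1.5], 0.74)]
top metal_cup [([713.2, -201.9, -1.4], 0.46)]
top glue_bottle [([739.0, 187.5, 0.4], 0.8)]
top blue_cap [([815.5, 41.1, 3.4], 0.62)]
{'intrinsics': array([[581.8276716 ,   0.        , 322.44700681],
       [  0.        , 581.8276716 , 240.5589853 ],
       [  0.        ,   0.        ,   1.        ]]), 'D': array([-0.10094553,  0.        ,  0.        ,  0.        ,  0.        ]), 'R': array([[ 0.01286842, -0.99974299,  0.01866438],
       [-0.98135771, -0.01620702, -0.19150553],
       [ 0.19175881, -0.01585206, -0.98131405]]), 't': array([ -49.54786497,  654.45921687, 1088.1542087 ])}
0.9
```

Run:
```python
import cv2,numpy as np
a=cv2.imread('pics/scene.png');b=cv2.imread('pics/top.png')
cv2.imwrite('pics/s2.png',np.hstack([cv2.resize(a[120:400,200:480],(400,400)),cv2.resize(b[120:400,230:510],(400,400))]))
```

```text
(no output)
```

View pics/s2.png

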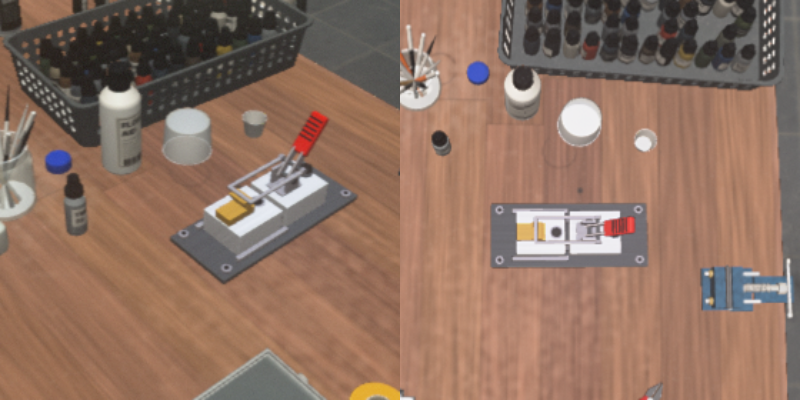

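View pics/scene.png

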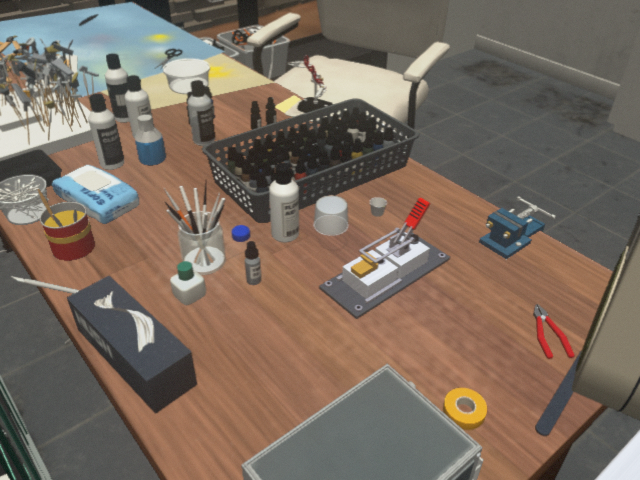

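```bash
cat > h.py <<'E'
import numpy as np
from scipy.spatial.transform import Rotation as Ro
from bench import sense,eyes,models
def rows(target,rpy,n,p=None,r=None):
    s=sense()
    p=np.array(s['tool_pos'] if p is None else p,float); R=Ro.from_euler('xyz',s['tcp_rot'] if r is None else r,degrees=True)
    T=Ro.from_euler('xyz',rpy,degrees=True); rv=(R.inv()*T).as_rotvec()/n; dp=(np.array(target)-p)/n
    for i in range(n):
        print(np.round(np.r_[R.inv().apply(dp),rv],3).tolist()); R=R*Ro.from_rotvec(rv)
E
python3 -c "
from h import *
rows([576,-60,215],[180,0,90],10)"
```

```text
[50.353, -31.394, 1.631, 0.0, -0.0, -0.116]
[53.643, -25.366, 1.631, 0.0, -0.0, -0.116]
[56.214, -18.999, 1.631, 0.0, -0.0, -0.116]
[58.033, -12.377, 1.631, 0.0, -0.0, -0.116]
[59.074, -5.589, 1.631, 0.0, -0.0, -0.116]
[59.324, 1.274, 1.631, 0.0, -0.0, -0.116]
[58.78, 8.12, 1.631, 0.0, -0.0, -0.116]
[57.448, 14.857, 1.631, 0.0, -0.0, -0.116]
[55.347, 21.395, 1.631, 0.0, -0.0, -0.116]
[52.504, 27.646, 1.631, 0.0, -0.0, -0.116]
```

{"name": "apply_moves", "arguments": {
  "rows": [
    [50.4, -31.4, 1.6, 0, 0, -0.116],
    [53.6, -25.4, 1.6, 0, 0, -0.116],
    [56.2, -19, 1.6, 0, 0, -0.116],
    [58, -12.4, 1.6, 0, 0, -0.116],
    [59, -5.6, 1.6, 0, 0, -0.116]
  ]
}}

```text
time: 1.52
tool_pos: [409.0, -303.2, 223.5]
tcp_rot: [180.0, 0.0, 57.1]
ft_force: [0.3, -0.6, 1.2]
finger_gap: 85.4
grip_force: 0.0
```

{"name": "apply_moves", "arguments": {
  "rows": [
    [59.3, 1.3, 1.6, 0, 0, -0.116],
    [58.8, 8.1, 1.6, 0, 0, -0.116],
    [57.4, 14.9, 1.6, 0, 0, -0.116],
    [55.3, 21.4, 1.6, 0, 0, -0.116],
    [52.5, 27.6, 1.6, 0, 0, -0.116]
  ]
}}

```text
time: 2.15
tool_pos: [576.4, -58.1, 215.5]
tcp_rot: [180.0, 0.0, 90.3]
ft_force: [0.5, -0.0, 0.4]
finger_gap: 85.6
grip_force: 0.0
```

{"name": "apply_moves", "arguments": {
  "rows": [
    [0, 0, 0, 0, 0, 0],
    [0, 0, 0, 0, 0, 0],
    [0, 0, 0, 0, 0, 0],
    [0, 0, 0, 0, 0, 0],
    [0, 0, 0, 0, 0, 0]
  ],
  "fingers": 60
}}

```text
time: 2.78
tool_pos: [575.2, -60.7, 215.5]
tcp_rot: [180.0, 0.0, 90.0]
ft_force: [0.2, 0.5, 0.3]
finger_gap: 60.1
grip_force: 0.0
```

```bash
cat > look.py <<'E'
from h import *
import cv2,sys
def look(tag,names=('lever_pivot','lever_grip','loop_bar','keeper_nose')):
    s=sense();print(s['time'],np.round(s['tool_pos'],1),np.round(s['tcp_rot'],1),s['ft_force'],s['finger_gap'])
    p,d=eyes.snapshot('wrist');np.savez(f'{tag}.npz',p=p,d=d,pos=s['tool_pos'],rot=s['tcp_rot'])
    cv2.imwrite(f'pics/{tag}.png',p[:,:,::-1])
    for n in names:
        print(n,[(np.round(r['xyz'],1).tolist(),round(r['confidence'],2)) for r in models.place_of(n,'wrist')[:2]])
if __name__=='__main__':
    look(sys.argv[1])
    print(eyes.get_calibration('wrist'))
E
python3 look.py w1
```

```text
2.775 [575.2 -60.7 215.5] [180.   0.  90.] [0.16177542 0.52480226 0.34656541] 60.138488725228676
lever_pivot [([577.9, -120.1, 52.9], 0.72)]
lever_grip [([574.3, -160.0, 113.1], 0.77)]
loop_bar [([577.6, -47.5, 65.8], 0.72)]
keeper_nose [([573.0, -38.7, 66.8], 0.95), ([578.3, -119.9, 51.7], 0.22)]
{'intrinsics': array([[416.85282535,   0.        , 319.9059812 ],
       [  0.        , 416.85282535, 234.00533962],
       [  0.        ,   0.        ,   1.        ]]), 'D': array([-0.09610917,  0.        ,  0.        ,  0.        ,  0.        ]), 'mount': array([[-8.25755654e-05, -9.53138868e-01, -3.02533123e-01,
         7.70222972e+01],
       [ 9.99999930e-01, -1.89435785e-04,  3.23875447e-04,
        -2.31909135e-01],
       [-3.66008877e-04, -3.02533075e-01,  9.53138817e-01,
        -1.42420529e+02],
       [ 0.00000000e+00,  0.00000000e+00,  0.00000000e+00,
         1.00000000e+00]])}
```

View pics/w1.png

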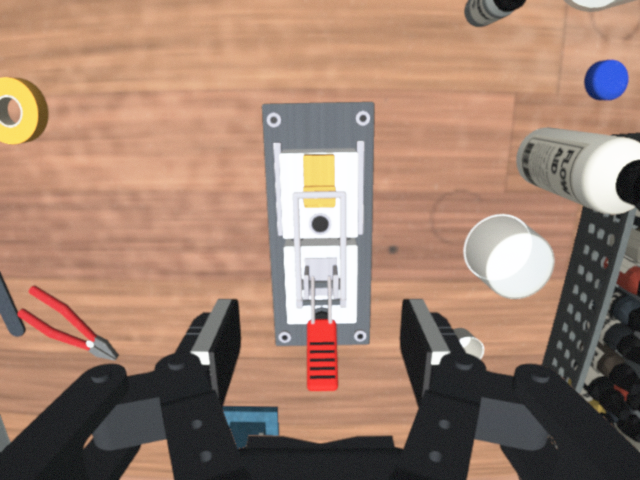

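```bash
cat >> h.py <<'E'
import cv2
def bp(uv,z,pos,rot):
    c=eyes.get_calibration('wrist');M=c['mount']
    q=cv2.undistortPoints(np.array(uv,float).reshape(-1,1,2),c['intrinsics'],c['D']).reshape(-1,2)
    R=Ro.from_euler('xyz',rot,degrees=True).as_matrix()
    d=(R@M[:3,:3]@np.c_[q,np.ones(len(q))].T).T; o=R@M[:3,3]+pos
    return o+d*((z-o[2])/d[:,2])[:,None]
E
python3 - <<'E'
from h import *
f=np.load('w1.npz');A=(f['pos'],f['rot'])
b=bp([[274,120],[363,118],[285,337],[361,336]],9,*A);print(b.round(1),b.mean(0))
print('bar',bp([[297,195],[344,194],[320,194.5]],67,*A).round(1))
print('nose',bp([[320,185]],64,*A).round(1),'keeper ends',bp([[319,153]],51,*A),bp([[320,207]],64,*A))
crop=f['p'][130:330,240:400,::-1];cv2.imwrite('pics/c1.png',cv2.resize(crop,None,fx=3,fy=3,interpolation=cv2.INTER_CUBIC))
E
```

```text
[[ 537.8    3.     9. ]
 [ 610.2    4.6    9. ]
 [ 541.7 -198.1    9. ]
 [ 614.7 -197.     9. ]] [576.09342399 -96.89395908   9.        ]
bar [[558.8 -46.9  67. ]
 [592.3 -46.1  67. ]
 [575.2 -46.5  67. ]]
nose [[575.2 -40.2  64. ]] keeper ends [[574.46844457 -19.01708717  51.        ]] [[575.20735427 -56.3959431   64.        ]]
```

View pics/c1.png

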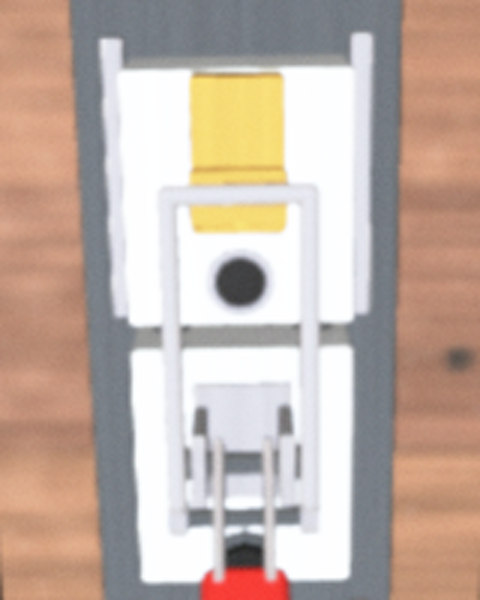

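{"name": "apply_moves", "arguments": {
  "rows": [
    [12.7, 0.2, 30, 0, 0, -0.019],
    [0, 0, 40, 0, 0, 0],
    [0, 0, 40, 0, 0, 0],
    [0, 0, 30, 0, 0, 0],
    [0, 0, 12, 0, 0, 0]
  ]
}}

```text
time: 3.65
tool_pos: [574.0, -46.9, 61.0]
tcp_rot: [-179.8, -0.0, 91.2]
ft_force: [0.0, -0.2, -0.2]
finger_gap: 60.2
grip_force: 0.0
```

{"name": "apply_moves", "arguments": {
  "rows": [
    [0, 0, 9, 0, 0, 0],
    [0, 0, 0, 0, 0, 0],
    [0, 0, 0, 0, 0, 0],
    [0, 0, 0, 0, 0, 0],
    [0, 0, 0, 0, 0, 0]
  ]
}}

```text
time: 4.28
tool_pos: [576.0, -47.2, 54.9]
tcp_rot: [179.9, 0.0, 91.2]
ft_force: [0.3, -0.1, 0.6]
finger_gap: 60.0
grip_force: 0.0
```

{"name": "apply_moves", "arguments": {
  "rows": [
    [0, 0, 0, 0, 0, 0],
    [0, 0, 0, 0, 0, 0],
    [0, 0, 0, 0, 0, 0],
    [0, 0, 0, 0, 0, 0],
    [0, 0, 0, 0, 0, 0]
  ],
  "fingers": 36,
  "grip_force": 30
}}

```text
time: 4.9
tool_pos: [575.4, -47.1, 54.7]
tcp_rot: [-180.0, -0.0, 91.2]
ft_force: [-4.1, 1.0, 5.4]
finger_gap: 37.5
grip_force: 29.5
```

{"name": "apply_moves", "arguments": {
  "rows": [
    [0, 0, -1.5, 0, 0, 0],
    [0, 0, -1.5, 0, 0, 0],
    [1, 0, 0, 0, 0, 0],
    [1.5, 0, 0, 0, 0, 0],
    [1.5, 0, 0, 0, 0, 0]
  ]
}}

```text
time: 5.52
tool_pos: [575.2, -45.8, 57.1]
tcp_rot: [-180.0, 0.2, 91.2]
ft_force: [-4.4, -13.4, -0.4]
finger_gap: 37.3
grip_force: 30.2
```

{"name": "apply_moves", "arguments": {
  "rows": [
    [2, 0, 0, 0, 0, 0],
    [2, 0, 0, 0, 0, 0],
    [2, 0, 0, 0, 0, 0],
    [2, 0, 0, 0, 0, 0],
    [0, 0, 0, 0, 0, 0]
  ]
}}

```text
time: 6.15
tool_pos: [575.1, -36.9, 57.2]
tcp_rot: [-180.0, 0.1, 91.2]
ft_force: [-3.7, -7.9, 0.3]
finger_gap: 37.3
grip_force: 30.3
```

```bash
python3 -c "
from look import *
look('w2')
f=np.load('w2.npz')
cv2.imwrite('pics/w2.png',f['p'][:,:,::-1])"
```

```text
6.15 [575.1 -36.9  57.2] [-1.80e+02  1.00e-01  9.12e+01] [-3.66661752 -7.88076626  0.32498537] 37.286595522690554
lever_pivot []
lever_grip []
loop_bar [([575.7, -37.3, 68.9], 0.93)]
keeper_nose [([576.4, -39.6, 65.2], 0.93)]
```

View pics/w2.png

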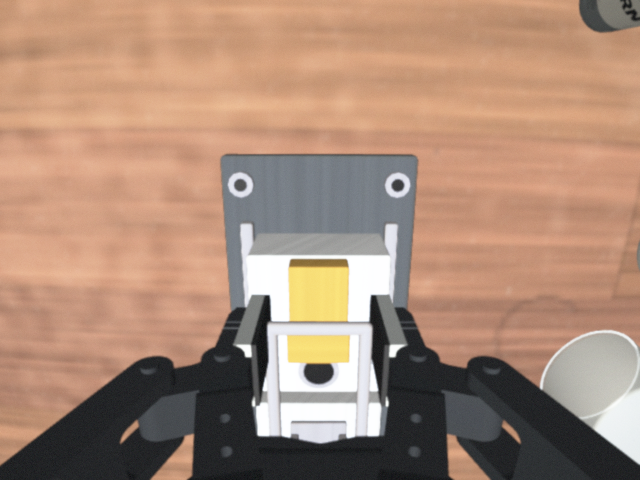

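{"name": "apply_moves", "arguments": {
  "rows": [
    [1.5, 0, 0, 0, 0, 0],
    [1, 0, 0, 0, 0, 0],
    [0, 0, 0, 0, 0, 0],
    [0, 0, 0, 0, 0, 0],
    [0, 0, 0, 0, 0, 0]
  ]
}}

```text
time: 7.02
tool_pos: [575.0, -34.4, 57.2]
tcp_rot: [-180.0, 0.1, 91.2]
ft_force: [-3.0, -7.2, -0.1]
finger_gap: 37.4
grip_force: 30.3
```

```bash
python3 -c "
from look import *
f=np.load('w2.npz');print(bp([[320,328],[320,334],[320,321]],70,f['pos'],f['rot']), bp([[320,334]],64,f['pos'],f['rot']))
look('w3')
f=np.load('w3.npz')
cv2.imwrite('pics/w3c.png',cv2.resize(f['p'][240:440,220:420,::-1],None,fx=3,fy=3))"
```

```text
[[574.87396212 -35.84299546  70.        ]
 [574.92404321 -38.28176384  70.        ]
 [574.8162916  -33.0345634   70.        ]] [[574.99854418 -41.93217881  64.        ]]
7.025 [575.  -34.4  57.2] [-1.80e+02  1.00e-01  9.12e+01] [-3.03174765 -7.15646446 -0.0686994 ] 37.42250612628526
lever_pivot []
lever_grip []
loop_bar [([573.6, -32.5, 68.5], 0.83)]
keeper_nose [([575.8, -39.6, 66.0], 0.69)]
```

View pics/w3c.png

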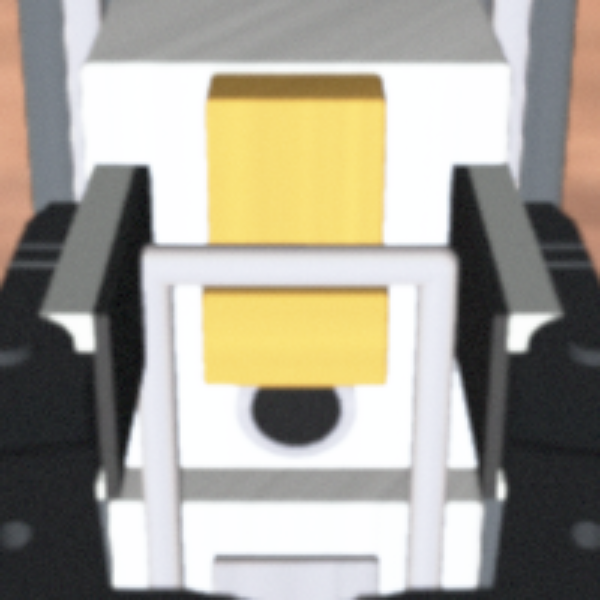

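{"name": "apply_moves", "arguments": {
  "rows": [
    [0, 0, 0, 0, 0, 0],
    [0, 0, 0, 0, 0, 0],
    [0, 0, 0, 0, 0, 0],
    [0, 0, 0, 0, 0, 0],
    [0, 0, 0, 0, 0, 0]
  ],
  "fingers": 60
}}

```text
time: 7.9
tool_pos: [575.4, -32.6, 57.3]
tcp_rot: [180.0, -0.0, 91.2]
ft_force: [1.1, -0.4, -0.5]
finger_gap: 60.1
grip_force: 0.0
```

```bash
python3 -c "
from look import *
look('w4')
f=np.load('w4.npz')
cv2.imwrite('pics/w4c.png',cv2.resize(f['p'][240:440,220:420,::-1],None,fx=3,fy=3))
eyes.snapshot('scene')
for n in ['lever_grip','loop_bar','lever_pivot']: print(n,[(r['xyz'],r['confidence']) for r in models.place_of(n,'scene')[:2]])"
```

```text
7.9 [575.4 -32.6  57.3] [180.   -0.   91.2] [ 1.06799204 -0.37213998 -0.46057082] 60.142685012905496
lever_pivot []
lever_grip []
loop_bar [([574.8, -31.2, 53.1], 0.81)]
keeper_nose [([575.0, -39.3, 65.1], 0.59)]
lever_grip [([575.5, -99.5, 126.1], 0.63), ([575.4, -91.0, -4.3], 0.27)]
loop_bar [([576.4, -34.9, 53.5], 0.69), ([575.6, -123.1, 55.8], 0.25)]
lever_pivot [([571.0, -124.0, 56.1], 0.59)]
```

View pics/w4c.png

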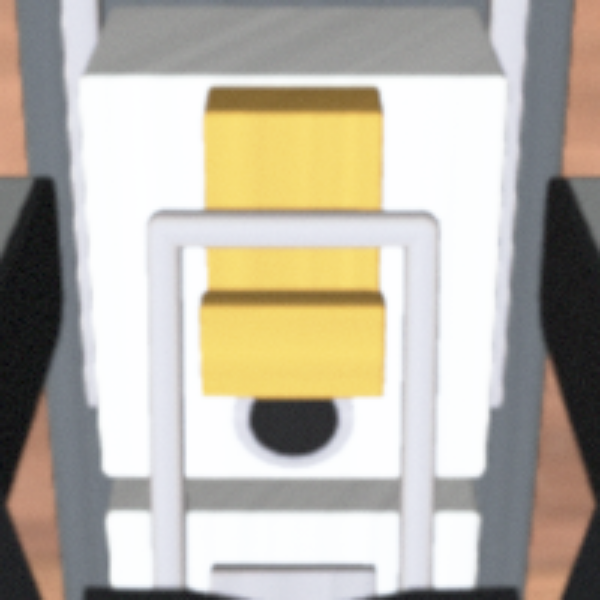

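{"name": "apply_moves", "arguments": {
  "rows": [
    [0, 0, -10, 0, 0, 0],
    [0, 0, -20, 0, 0, 0],
    [0, 0, -20, 0, 0, 0],
    [0, 0, -13, 0, 0, 0],
    [0, 0, 0, 0, 0, 0]
  ]
}}

```text
time: 8.98
tool_pos: [576.6, -32.9, 122.5]
tcp_rot: [179.8, 0.0, 91.2]
ft_force: [0.8, -0.8, -1.0]
finger_gap: 60.2
grip_force: 0.0
```

{"name": "apply_moves", "arguments": {
  "rows": [
    [0, 0, 0, 0, 0, 0],
    [0, 0, 0, 0, 0, 0],
    [-15, 0, 0, 0, 0, 0],
    [-15, 0, 0, 0, 0, 0],
    [-8, 0, 0, 0, 0, 0]
  ],
  "fingers": 0
}}

```text
time: 9.6
tool_pos: [576.0, -72.3, 120.1]
tcp_rot: [-180.0, 0.0, 91.1]
ft_force: [-0.2, 0.0, 0.0]
finger_gap: 0.1
grip_force: 0.0
```

```bash
python3 -c "
from look import *
look('w5')
eyes.snapshot('scene');eyes.snapshot('top')
for c in ['scene','top']:
  for n in ['lever_grip','loop_bar']: print(c,n,[(r['xyz'],r['confidence']) for r in models.place_of(n,c)[:1]])
p,d=eyes.snapshot('scene'); cv2.imwrite('pics/s5.png',cv2.resize(p[140:320,300:480,::-1],None,fx=3,fy=3))"
```

```text
9.6 [576.  -72.3 120.1] [-180.     0.    91.1] [-0.21388323  0.04653396  0.02540824] 0.12405956526467736
lever_pivot []
lever_grip []
loop_bar [([575.4, -31.6, 50.9], 0.93)]
keeper_nose [([573.0, -38.6, 66.5], 0.65)]
scene lever_grip [([574.9, -98.7, 120.3], 0.91)]
scene loop_bar [([578.4, -36.7, 55.6], 0.94)]
top lever_grip [([575.1, -103.0, 125.6], 0.61)]
top loop_bar [([573.2, -36.0, 56.8], 0.64)]
```

View pics/s5.png

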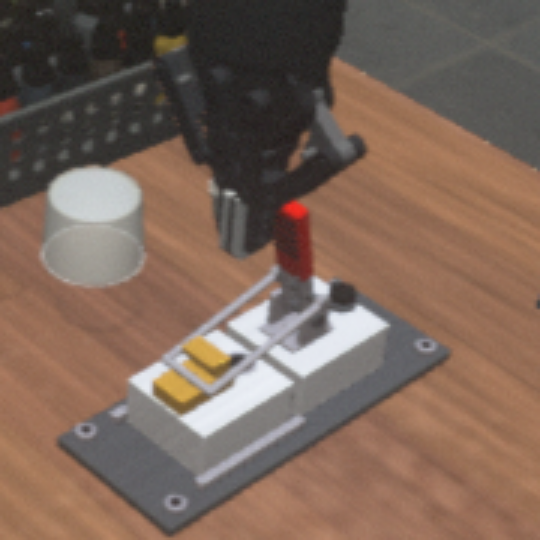

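{"name": "apply_moves", "arguments": {
  "rows": [
    [-8, 0, 0, 0, 0, 0],
    [-5, 0, 0, 0, 0, 0],
    [-5, 0, 0, 0, 0, 0],
    [-5, 0, 0, 0, 0, 0],
    [-5, 0, 0, 0, 0, 0]
  ]
}}

```text
time: 10.82
tool_pos: [576.8, -98.9, 120.4]
tcp_rot: [180.0, -0.0, 91.2]
ft_force: [-0.5, 2.6, 1.0]
finger_gap: 0.0
grip_force: 0.9
```

{"name": "apply_moves", "arguments": {
  "rows": [
    [-5, 0, 0, 0, 0, 0],
    [-6, 0, 0, 0, 0, 0],
    [-6, 0, 0, 0, 0, 0],
    [-6, 0, 0, 0, 0, 0],
    [-6, 0, 1, 0, 0, 0]
  ]
}}

```text
time: 11.45
tool_pos: [577.0, -127.9, 118.9]
tcp_rot: [-180.0, -0.0, 91.2]
ft_force: [0.5, 3.0, -0.8]
finger_gap: -0.1
grip_force: 1.3
```

{"name": "apply_moves", "arguments": {
  "rows": [
    [-5, 0, 1.5, 0, 0, 0],
    [-5, 0, 2.2, 0, 0, 0],
    [-4.7, 0, 2.5, 0, 0, 0],
    [-4.4, 0, 2.9, 0, 0, 0],
    [-4.2, 0, 3.2, 0, 0, 0]
  ]
}}

```text
time: 12.08
tool_pos: [577.7, -151.1, 107.2]
tcp_rot: [-180.0, -0.0, 91.2]
ft_force: [-3.0, 4.3, 4.3]
finger_gap: -0.0
grip_force: 3.1
```

{"name": "apply_moves", "arguments": {
  "rows": [
    [-4, 0, 3.5, 0, 0, 0],
    [-3.6, 0, 3.8, 0, 0, 0],
    [-3.3, 0, 4.1, 0, 0, 0],
    [-3, 0, 4.4, 0, 0, 0],
    [-2.6, 0, 4.6, 0, 0, 0]
  ]
}}

```text
time: 12.7
tool_pos: [578.2, -168.4, 87.1]
tcp_rot: [180.0, 0.1, 91.2]
ft_force: [-2.8, 2.1, 4.5]
finger_gap: 0.1
grip_force: 2.5
```

{"name": "apply_moves", "arguments": {
  "rows": [
    [-2.5, 0, 4.5, 0, 0, 0],
    [-2, 0, 4.5, 0, 0, 0],
    [-2, 0, 4, 0, 0, 0],
    [-1, 0, 3, 0, 0, 0],
    [-1, 0, 1, 0, 0, 0]
  ]
}}

```text
time: 13.32
tool_pos: [578.3, -175.8, 69.2]
tcp_rot: [-180.0, -0.0, 91.2]
ft_force: [-0.7, 3.0, 1.2]
finger_gap: 0.1
grip_force: 0.8
```

{"name": "apply_moves", "arguments": {
  "rows": [
    [0, 0, 1, 0, 0, 0],
    [0, 0, 1, 0, 0, 0],
    [0, 0, 1, 0, 0, 0],
    [0, 0, 1, 0, 0, 0],
    [0, 0, 0, 0, 0, 0]
  ]
}}

```text
time: 13.95
tool_pos: [578.4, -176.0, 65.5]
tcp_rot: [180.0, 0.0, 91.2]
ft_force: [0.2, -1.1, 0.8]
finger_gap: -0.0
grip_force: 0.2
```

{"name": "apply_moves", "arguments": {
  "rows": [
    [0, 0, 0.7, 0, 0, 0],
    [0, 0, 0.7, 0, 0, 0],
    [0, 0, 0.6, 0, 0, 0],
    [0, 0, 0, 0, 0, 0],
    [0, 0, 0, 0, 0, 0]
  ]
}}

```text
time: 14.58
tool_pos: [578.2, -175.8, 63.5]
tcp_rot: [-180.0, -0.0, 91.2]
ft_force: [-0.3, -0.1, 0.1]
finger_gap: 0.0
grip_force: 0.1
```

{"name": "apply_moves", "arguments": {
  "rows": [
    [0, 0, 0.5, 0, 0, 0],
    [0, 0, 0.5, 0, 0, 0],
    [0, 0, 0.5, 0, 0, 0],
    [0, 0, 0, 0, 0, 0],
    [0, 0, 0, 0, 0, 0]
  ]
}}

```text
time: 15.2
tool_pos: [578.2, -175.9, 62.0]
tcp_rot: [-180.0, -0.0, 91.2]
ft_force: [-0.1, 0.1, 0.6]
finger_gap: -0.1
grip_force: 0.0
```

{"name": "apply_moves", "arguments": {
  "rows": [
    [0, 0, 0.5, 0, 0, 0],
    [0, 0, 0.5, 0, 0, 0],
    [0, 0, 0, 0, 0, 0],
    [0, 0, 0, 0, 0, 0],
    [0, 0, 0, 0, 0, 0]
  ]
}}

```text
time: 15.82
tool_pos: [578.3, -175.9, 61.1]
tcp_rot: [-180.0, -0.0, 91.2]
ft_force: [-1.2, 0.2, 0.4]
finger_gap: 0.2
grip_force: 0.0
```

{"name": "apply_moves", "arguments": {
  "rows": [
    [0, 0, 0.5, 0, 0, 0],
    [0, 0, 0.5, 0, 0, 0],
    [0, 0, 0, 0, 0, 0],
    [0, 0, 0, 0, 0, 0],
    [0, 0, 0, 0, 0, 0]
  ]
}}

```text
time: 16.45
tool_pos: [578.3, -175.9, 60.1]
tcp_rot: [-180.0, -0.0, 91.2]
ft_force: [-0.3, 0.3, 0.0]
finger_gap: -0.1
grip_force: 0.0
```

{"name": "apply_moves", "arguments": {
  "rows": [
    [0, 0, 0.5, 0, 0, 0],
    [0, 0, 0.3, 0, 0, 0],
    [0, 0, 0, 0, 0, 0],
    [0, 0, 0, 0, 0, 0],
    [0, 0, 0, 0, 0, 0]
  ]
}}

```text
time: 17.08
tool_pos: [578.4, -176.0, 59.7]
tcp_rot: [180.0, 0.0, 91.2]
ft_force: [-2.1, 0.9, 5.6]
finger_gap: -0.0
grip_force: 2.7
```

{"name": "apply_moves", "arguments": {
  "rows": [
    [0, 0, 0.3, 0, 0, 0],
    [0, 0, 0.2, 0, 0, 0],
    [0, 0, 0, 0, 0, 0],
    [0, 0, 0, 0, 0, 0],
    [0, 0, 0, 0, 0, 0]
  ]
}}

```text
time: 17.7
tool_pos: [578.4, -176.0, 59.6]
tcp_rot: [180.0, 0.0, 91.2]
ft_force: [-4.2, 1.3, 7.7]
finger_gap: 0.0
grip_force: 4.2
```

{"name": "apply_moves", "arguments": {
  "rows": [
    [0, 0, 0.4, 0, 0, 0],
    [0, 0, 0.3, 0, 0, 0],
    [0, 0, 0.2, 0, 0, 0],
    [0, 0, 0, 0, 0, 0],
    [0, 0, 0, 0, 0, 0]
  ]
}}

```text
time: 18.32
tool_pos: [578.5, -176.0, 59.5]
tcp_rot: [180.0, 0.0, 91.2]
ft_force: [-7.6, 2.6, 14.8]
finger_gap: 0.0
grip_force: 7.1
```

{"name": "apply_moves", "arguments": {
  "rows": [
    [0, 0, 0, 0, 0, 0],
    [0, 0, 0, 0, 0, 0],
    [0, 0, 0, 0, 0, 0],
    [0, 0, 0, 0, 0, 0],
    [0, 0, 0, 0, 0, 0]
  ]
}}

```text
time: 18.95
tool_pos: [578.5, -176.0, 59.5]
tcp_rot: [180.0, 0.0, 91.2]
ft_force: [-7.5, 2.7, 14.4]
finger_gap: -0.0
grip_force: 7.1
```

{"name": "apply_moves", "arguments": {
  "rows": [
    [0, 0, -1, 0, 0, 0],
    [0, 0, -3, 0, 0, 0],
    [0, 0, -15, 0, 0, 0],
    [0, 0, -30, 0, 0, 0],
    [0, 0, -40, 0, 0, 0]
  ]
}}

```text
time: 19.58
tool_pos: [577.6, -175.7, 147.4]
tcp_rot: [-179.9, -0.0, 91.2]
ft_force: [-0.1, -0.2, 0.6]
finger_gap: 0.1
grip_force: 0.0
```

{"name": "apply_moves", "arguments": {
  "rows": [
    [0, 0, -20, 0, 0, 0],
    [0, 0, 0, 0, 0, 0],
    [0, 0, 0, 0, 0, 0],
    [0, 0, 0, 0, 0, 0],
    [0, 0, 0, 0, 0, 0]
  ]
}}

```text
time: 20.2
tool_pos: [577.6, -175.7, 165.5]
tcp_rot: [-179.9, -0.0, 91.2]
ft_force: [-0.3, -0.8, -0.6]
finger_gap: -0.0
grip_force: 0.0
```

```bash
python3 -c "
from look import *
look('w6')
p,d=eyes.snapshot('scene'); q=np.load('w6.npz')['p']
for n in ['lever_grip','loop_bar','keeper_nose']: print(n,[(r['xyz'],r['confidence']) for r in models.place_of(n,'scene')[:1]])
cv2.imwrite('pics/s6.png',np.hstack([cv2.resize(p[180:330,310:460,::-1],(400,400)),cv2.resize(q[80:480,120:520,::-1],(400,400))]))"
```

```text
20.2 [ 577.6 -175.7  165.5] [-179.9   -0.    91.2] [-0.25350162 -0.76238807 -0.59628973] -0.030360724185328994
lever_pivot [([578.9, -120.4, 49.5], 0.67)]
lever_grip [([575.1, -191.6, 58.7], 0.55)]
loop_bar []
keeper_nose [([573.8, -47.1, 68.5], 0.88)]
lever_grip [([579.2, -192.5, 59.2], 0.8)]
loop_bar []
keeper_nose [([572.7, -47.8, 62.5], 0.94)]
```

View pics/s6.png

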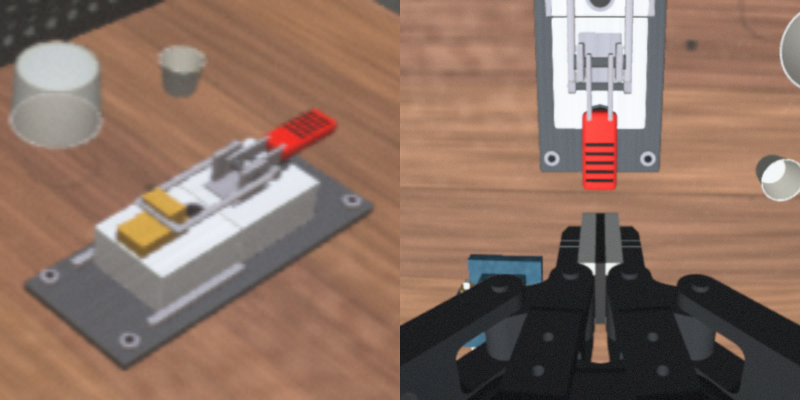

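```bash
python3 -c "
from bench import job
print(job.hand_in())"
```

```text
the job is handed in; nothing more can be done
None
```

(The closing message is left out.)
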